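# Draw the transport bolt under a sampler carousel with a hooked rod and prove it free

### The arm

A 6-joint arm with a two-finger parallel gripper is mounted at the origin on a cart in front of the work surface, level with it; the furniture and walls round the work are solid. World frame = base frame: x ahead of the robot, y to its left, z up, the work surface at z = 0. Lengths are in m, angles in rad, forces in N, time in s.
With the tool pointing down it reaches from about 0.25 to 0.725 m from the base axis. Payload 4 kg.
Tool frame: the origin (TCP) lies midway between the tips of the shut fingers; the grasp point (between the pads) lies bot.pinch_z behind it (bot.pinch_z is the distance from the TCP to the grasp point, in m); z points along the fingers, y is the line along which they close (so a half turn about z gives the same grasp; the last joint's range is limited). The gripper opens to 85 mm and grips with 20 to 120 N. Pads are 22 mm wide; open, the fingers measure 114 mm over their backs; the gripper's body (76 mm by 85 mm) begins 54 mm behind the grasp point. The pads swing forward as they close: fully open they stand 13 mm farther back than shut.
Start: joints at [-1.124, 0.241, 0.005, 1.335, 0, 1.571], TCP at [0.216, -0.451, 0.231] pointing down, gripper open.
Joint ranges: [-2.72, 2.72], [-1.05, 1.87], [-1.09, 1.28], [-1.99, 2.15], [-1.42, 1.44], [-3.14, 3.14]. Speed limits (rad/s): [2.79, 2.79, 3.14, 3.14, 3.14, 3.14].

### API

Orientations are given as a unit quaternion [x, y, z, w].
In Python, from workcell import bot gives the robot as it stands.
- The arm moves only by the shell command python3 jog.py 'ROWS'. ROWS is a JSON list of rows, 1 to 10 of them, each of 7 numbers: a rotation vector rx, ry, rz in rad, then dx, dy, dz in m, then the finger opening in m; each row is the pose to reach, as a shift and turn from the pose commanded when the command began, along the tool's axes at that moment; what a row does not reach only later rows make up. A row lasts 1/8 s, in which the tool goes at most 0.0625 m and 0.188 rad, less where a joint would pass 70% of its speed; a pose out of reach is approached as far as the arm can. The fingers move at their own pace and stop on an object; the grip force is fixed at half the most. Time passes only in rows, so rows that do not move let the fingers close. It prints the time, the measured TCP pose, the force, the opening and the grip force at its end.
- bot.get_obs(): the state, without advancing time (a new reading comes with each control period).
- bot.camera(name): name is "side" or "top"; returns the picture (400x640x3 uint8, red, green, blue); there is no depth.
- bot.calibration(name): a dict with "mtx" (3x3 intrinsics, pixels), "R" (3x3) and "t" (3): a world point X has camera coordinates R X + t. Camera axes: x right, y down, z forward; pixel columns grow to the right and rows downward; lengths in m; the calibration is good to about 2 mm. A picture is of the moment at which its call begins. calibration takes no time and is no camera call.
- bot.job_done(): hands the job in; it is judged then, once.
The state is a dict: "clock": time; "joint_pos": joint angles; "joint_vel": joint speeds; "tau": joint torques, N m; "eef_pos": TCP position; "tool_rot": TCP orientation; "ft_force": force on the tool from outside, world axes, zero at the start; "ft_torque": the same for the moment, N m; "grip_width": finger opening in m; "grasp_force": force on a finger pad.
Only numpy, scipy, OpenCV 4.12 (cv2) and the standard library are available. Lean on these libraries where they do the work, as an engineer would, in place of code of your own. Each camera call takes 0.05 s, during which the arm holds its last target. There are 200 camera calls.

### The job

The sampler's carousel is still held by its transport lock: reach the hooked rod in under the carousel, find the bolt's pull eye by feel, hook it and gently, forcing nothing, draw the bolt outwards until the carousel is free. Lay the rod back in its two V-rests the way it lay, and turn the carousel at least a twelfth of a turn (30 degrees), either way, to show that it runs free. Leave the beaker, the timer and the bottle standing where they are.

Things in the scene. Friction and masses are not known exactly. Their poses are not given: they have to be found in the camera images.
- sampler_main_carousel (a joint): Angle of the sampler's big grey carousel, rad, anticlockwise from above. Radius 200 mm; edge z 151 to 182, top z 185 near the edge to 189, flat underside z 134 (radius 187). Turns with 0.05 N m of friction: a fingertip pressed lightly on its top turns it. Locked, it has 3 degrees of play; it is surely free over the last 5 mm before the bolt's stop. The bolt resists with 3.5 N and stays where left.
- rim (a point): Point on the carousel's top, turning with it, 180 mm from the carousel's axis. Tall parts of the sampler stand over the rear half of the carousel; its front 95 mm (world x) are clear above.
- flange: Round flange, 156 mm wide, 4 mm thick, on the bench round the carousel's pedestal (110 mm wide). Its origin lies on the carousel's vertical axis, at bench level. A ring of 24 index pins, 7 mm thick, hangs from the carousel on a 100 mm radius down to z 74 mm.
- lock: Transport lock, fixed on the bench under the carousel's edge: steel foot 66 x 60 x 9 mm, post, and on it a slide bar (top z 62 mm). On the bar a bolt head is clamped, tight, anywhere over 28 mm along x. Origin: centre of underside; x points inwards, roughly to the carousel's axis, along the bolt; z up. The bolt slides along x in the head, axis y 0, z 85; its tip stands between two index pins.
- mouth (a point): Point of the lock at x -79, z 85 mm, on the bolt's line, near the carousel's edge: the rod comes in here along the lock's +x. The bolt's outer end is a level pull eye of 5 mm round steel, z 82.5 to 87.5, opening 16 (x) x 28 mm (y), free above to z 134 and below to z 63. Its inner end is an upright plate, top z 106. The bench's end panel is at world y -0.46 m, up to z 0.26 m.
- eye_in (a point): Point of the lock at x -43.5 on the bolt's line: the furthest in that the near outside face of the eye can stand. The real place of head and bolt is NOT reported and differs each time: the face stands here or up to 30 mm further out (towards -x); feel for it. The opening's centre is 13 mm inwards of the face. From fully in the bolt draws 56 mm out (at least 54 here), to a stop in its head.
- rod: Loose hooked rod, about 130 g, in its rest. Origin: centre of the black handle, on the rod's axis; x along the rod to the hook, hook leg towards -z (down). Handle 90 mm (x -45 to 45), 16 wide (y, flat sides to grip), 22 high. Steel 7 mm round: stub behind the handle to x -77; shaft ahead to x 125, where it turns down; leg end 26 mm below the axis. Centre of mass at x about +8 mm.
- rod_tip (a point): Lower end of the rod's hook leg: x 125, z -26 mm in the rod's frame.
- rod_neck (a point): Point on the rod's axis at x +85 mm: the part of the shaft that lies in the V-rest nearer the hook.
- rod_stub (a point): Point on the rod's axis at x -60 mm: the part of the stub that lies in the other V-rest.
- rest: The rod's rest, fixed: dark steel foot 172 x 56 x 8 mm with two posts at x +72.5 and -72.5 mm, each 12 mm thick (x) and topped by a 90-degree V. Origin: centre of its underside; x along the lying rod, towards the hook. V bottoms at z 65 mm, V arms 34 mm apart at z 82, so the lying rod's axis is at y 0, z 70 mm; its origin lies at x about -12.5 mm.
- beaker: Small empty glass beaker, 42 mm in diameter, 56 mm high; origin at the centre of its underside. Bystander.
- timer: Bench timer, white, 58 x 62 x 20 mm; origin at the centre of its underside. Bystander.
- bottle: Brown reagent bottle with a screw cap, 56 mm in diameter, 112 mm high; origin at the centre of its underside. Bystander; it stands before the tall gas chromatograph, whose front rises at world x about 0.43 m, from y 0.16 m leftwards, to z 0.45 m.

How it is judged:
By the outcome, as a careful person would: the job done as asked, in the order asked, and still so for the second after the job is handed in, with the robot touching nothing.
It also fails if it takes over 70 s, if anything falls off the work surface, if the arm or the gripper's body presses on something with over 40 N, if the wrist force passes 120 N, or if a joint passes its speed limit or range.

## Working session

There is one attempt and no reset: what is moved stays moved. The work goes in short steps, Python scripts to look and compute and a shell command to move; the robot and the scene stay as the last step left them, time stands still between calls to the robot, and variables do not carry over. Pictures are saved under pics/ and viewed, at most 10 in all, crops included, and the job is handed in when it is done.

```bash
ls; mkdir -p pics
python3 - <<'E'
from workcell import bot
import cv2,numpy as np
for n in ("side","top"):
    im=bot.camera(n); cv2.imwrite(f"pics/{n}0.png",im[:,:,::-1]); c=bot.calibration(n); print(n,c['mtx'].tolist(),np.round(-c['R'].T@c['t'],3),np.round(c['R'],3).tolist())
print(bot.get_obs(),bot.pinch_z)
E
```

```text
jog.py
pics
workcell.py
side [[393.84738802964654, 0.0, 313.2112514093943], [0.0, 393.84738802964654, 201.587699980637], [0.0, 0.0, 1.0]] [ 0.242 -0.767  0.595] [[0.945, -0.327, 0.024], [-0.131, -0.443, -0.887], [0.3, 0.835, -0.461]]
top [[455.3643695229138, 0.0, 322.8736683826562], [0.0, 455.3643695229138, 198.77649967973085], [0.0, 0.0, 1.0]] [ 0.193 -0.041  1.332] [[0.26, -0.966, 0.007], [-0.929, -0.252, -0.272], [0.264, 0.064, -0.962]]
{'clock': 0.1, 'joint_pos': array([-1.12398626e+00,  2.41348572e-01,  3.87054006e-03,  1.33519581e+00,
       -6.36837975e-05,  1.57078767e+00]), 'joint_vel': array([-0.00195725, -0.00237851,  0.00253671,  0.00074252, -0.00019902,
        0.00010979]), 'tau': array([-1.12380455e-04, -3.73138368e+01,  2.53009897e+01,  1.08516047e-02,
       -6.43834051e-05,  3.86673051e-06]), 'eef_pos': array([ 0.21578673, -0.45041971,  0.23050094]), 'tool_rot': array([ 9.75147318e-01,  2.21555469e-01, -2.39029140e-04, -9.08372577e-04]), 'ft_force': array([-0.71590831,  0.73866537,  0.88655786]), 'ft_torque': array([-0.03333705,  0.01828764,  0.0097761 ]), 'grasp_force': 0.0, 'grip_width': 0.08546672642288615} 0.0187
```

View pics/side0.png

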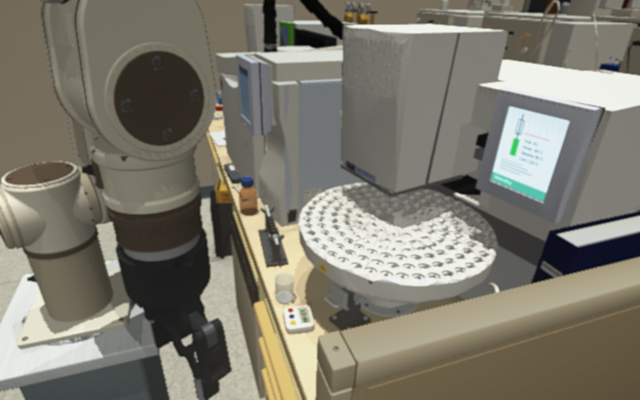

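View pics/top0.png

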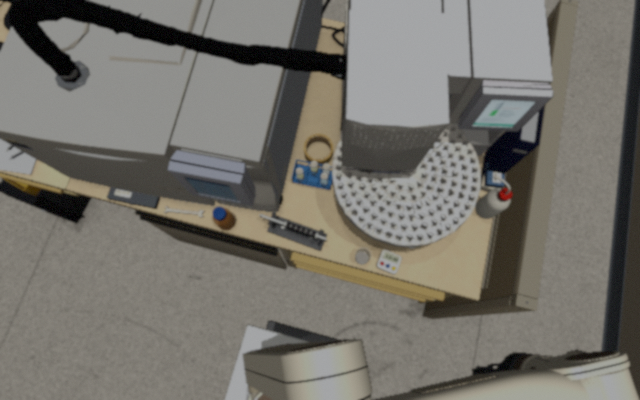

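The side view shows the rod and rest at about (270,240), the beaker at (285,290), the timer at (298,320) and the lock foot at about (345,310). In the top view the rest is at (297,231), the carousel centre near (407,183), the beaker at (362,257), the timer at (389,262) and the bottle at (222,217). I'll zoom in on both.

Run:
```python
import cv2
a=cv2.imread("pics/side0.png")[190:340,230:430]; cv2.imwrite("pics/s1.png",cv2.resize(a,None,fx=4,fy=4,interpolation=cv2.INTER_CUBIC))
a=cv2.imread("pics/top0.png")[195:285,255:415]; cv2.imwrite("pics/t1.png",cv2.resize(a,None,fx=5,fy=5,interpolation=cv2.INTER_CUBIC))
```

```text
(no output)
```

View pics/s1.png

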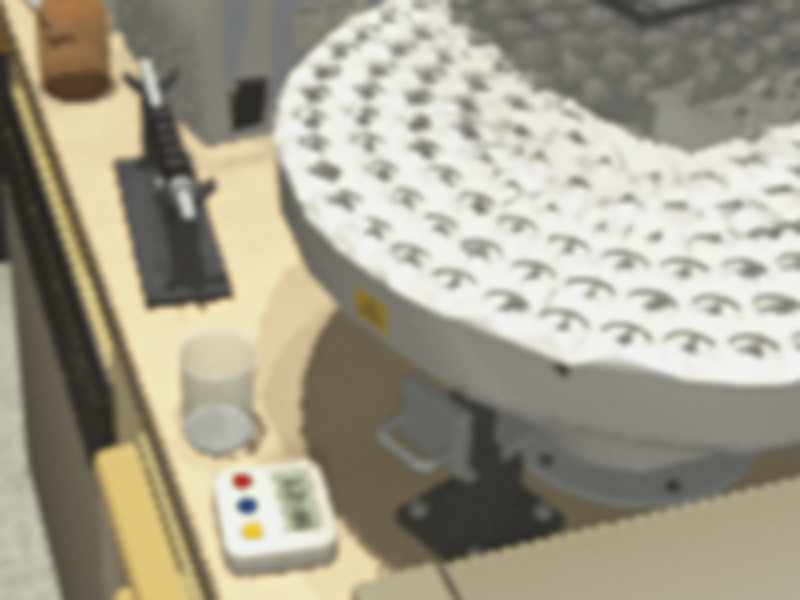

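View pics/t1.png

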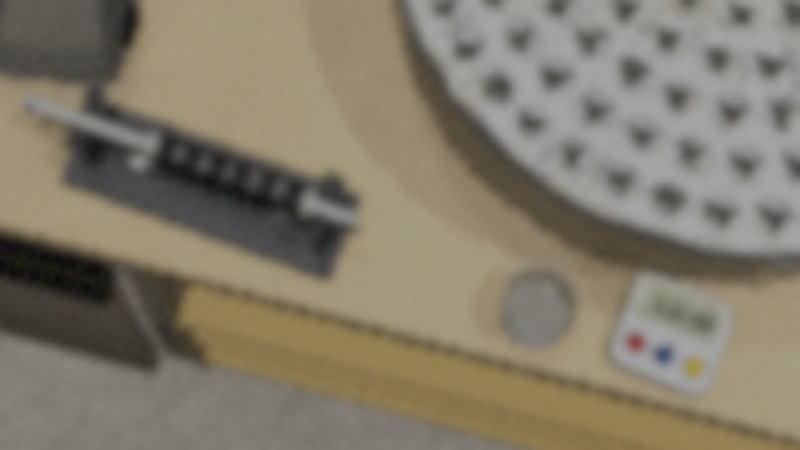

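The side crop shows the pull eye at crop (378–440, 425–470), the lock foot with corners at about (398,515), (475,557) and (562,522), and the rod running from the stub (190,215) to the hook (147,62). The top crop shows the hook end at (25,103) and the stub end at (357,215), with rest foot corners at (65,182) and (330,278).

```bash
cat > h.py <<'E'
from workcell import bot
import cv2,numpy as np
from scipy.spatial.transform import Rotation as Ro
def ray(n,uv):
    c=bot.calibration(n); uv=np.atleast_2d(uv).astype(float)
    p=np.c_[uv,np.ones(len(uv))]@np.linalg.inv(c['mtx']).T
    return -c['R'].T@c['t'], p@c['R']
def plane(n,uv,z):
    o,d=ray(n,uv); return o+d*((z-o[2])/d[:,2])[:,None]
def proj(n,X):
    c=bot.calibration(n); p=(np.atleast_2d(X)@c['R'].T+c['t'])@c['mtx'].T; return p[:,:2]/p[:,2:]
def tri(uvs,uvt):
    out=[]
    for a,b in zip(uvs,uvt):
        A=[];B=[]
        for n,u in (("side",a),("top",b)):
            o,d=ray(n,u); d=d[0]/np.linalg.norm(d[0]); M=np.eye(3)-np.outer(d,d); A.append(M);B.append(M@o)
        x,r,_,_=np.linalg.lstsq(np.vstack(A),np.hstack(B),rcond=None); out.append(np.r_[x,np.sqrt(r)])
    return np.array(out)
S=lambda p:np.array(p)/4+[230,190]-.375
T=lambda p:np.array(p)/5+[255,195]-.4
E
python3 - <<'E'
from h import *
np.set_printoptions(precision=4,suppress=True)
print("stub,hook tri",tri(S([[190,215],[147,62]]),T([[357,215],[25,103]])))
print("plane top",plane("top",T([[357,215],[25,103]]),.07)); print("side",plane("side",S([[190,215],[147,62]]),.07))
print("restfoot top",plane("top",T([[65,182],[330,278],[355,200]]),.008)); print("side",plane("side",S([[117,160],[150,305],[230,296]]),.008))
print("lockfoot",plane("side",S([[398,515],[475,557],[562,522]]),.009))
print("lock bolts",plane("side",S([[420,510],[543,512],[475,552]]),.009))
print("eye",plane("side",S([[378,433],[425,470],[440,462]]),.085))
print("beaker",plane("side",S([[218,430]]),0),plane("top",T([[537,308]]),.03))
# carousel: white-ish contour in top, front part
im=cv2.imread("pics/top0.png");hsv=cv2.cvtColor(im,cv2.COLOR_BGR2HSV)
# radial edge search about guess center using saturation
c=np.array([407.,183.]);s=hsv[...,1].astype(float);pts=[]
for a in np.radians(np.arange(20,165,3)):
    r=np.arange(55,85,.25);u=c+r[:,None]*[np.cos(a),np.sin(a)]
    v=cv2.GaussianBlur(cv2.remap(im[...,::-1].astype(np.float32),u[:,0].astype(np.float32),u[:,1].astype(np.float32),1),(1,5),0)
    g=v.mean(2).ravel(); k=np.argmin(np.gradient(g)); pts.append(u[k])
P=plane("top",pts,.182)[:,:2]
from scipy.optimize import least_squares
f=least_squares(lambda q:np.hypot(*(P-q[:2]).T)-q[2],[.5,-.2,.2],loss="soft_l1",f_scale=.003);print("carousel",f.x)
f=least_squares(lambda q:np.hypot(*(P-q[:2]).T)-.2,[.5,-.2],loss="soft_l1",f_scale=.003);print("carousel R200",f.x)
E
```

```text
stub,hook tri [[0.4317 0.0049 0.0691 0.0017]
 [0.4484 0.2042 0.0679 0.0028]]
plane top [[0.4328 0.0047 0.07  ]
 [0.446  0.204  0.07  ]]
side [[0.4301 0.0033 0.07  ]
 [0.4497 0.2008 0.07  ]]
restfoot top [[0.4186 0.1789 0.008 ]
 [0.4042 0.0125 0.008 ]
 [0.4529 0.0104 0.008 ]]
side [[ 0.4206  0.1772  0.008 ]
 [ 0.4043  0.0053  0.008 ]
 [ 0.4534 -0.0003  0.008 ]]
lockfoot [[ 0.4847 -0.2077  0.009 ]
 [ 0.5109 -0.2464  0.009 ]
 [ 0.5633 -0.2379  0.009 ]]
lock bolts [[ 0.4968 -0.2078  0.009 ]
 [ 0.5571 -0.2285  0.009 ]
 [ 0.5123 -0.2433  0.009 ]]
eye [[ 0.4636 -0.2268  0.085 ]
 [ 0.4756 -0.2571  0.085 ]
 [ 0.4843 -0.2543  0.085 ]]
beaker [[ 0.4163 -0.1075  0.    ]] [[ 0.415  -0.1076  0.03  ]]
carousel [ 0.622  -0.1538  0.1814]
carousel R200 [ 0.6424 -0.1545]
```

```bash
cat >> h.py <<'E'
np.set_printoptions(precision=4,suppress=True)
def st():
    o=bot.get_obs(); R=Ro.from_quat(o['tool_rot']).as_matrix(); x=R[:,0]
    print("t %.2f tcp"%o['clock'],o['eef_pos'],"yaw %.2f"%np.degrees(np.arctan2(x[1],x[0])),"tilt",R[:2,2],"F",o['ft_force'],"M",o['ft_torque'],"w %.4f gf %.1f"%(o['grip_width'],o['grasp_force'])); return o,R
def go(p,yaw,R=None,p0=None):
    "tool-frame shift/turn from the present pose to vertical pose p, yaw(deg)"
    o,R0=st(); R0=R0 if R is None else R; p0=o['eef_pos'] if p0 is None else p0
    y=np.radians(yaw); Rt=np.array([[np.cos(y),np.sin(y),0],[np.sin(y),-np.cos(y),0],[0,0,-1]])
    print("rows:",np.round(np.r_[Ro.from_matrix(R0.T@Rt).as_rotvec(),R0.T@(np.array(p)-p0)],4).tolist())
E
python3 - <<'E'
from h import *
ims={n:np.mean([bot.camera(n).astype(float) for _ in range(6)],0) for n in("side","top")}
a=ims["side"][270:340,310:400,::-1].astype(np.uint8); a=cv2.convertScaleAbs(a,alpha=1.5,beta=10)
cv2.imwrite("pics/s2.png",cv2.resize(a,None,fx=8,fy=8,interpolation=cv2.INTER_CUBIC))
np.save("top.npy",ims["top"])
print("GC corner",plane("side",S([[213,143]]),0),"timer",plane("side",S([[275,500]]),.02),plane("top",T([[672,335]]),.02),"bottle",plane("top",[[222,214]],.112))
go([.4383,.0828,.15],85.1)
E
```

```text
GC corner [[0.4949 0.193  0.    ]] timer [[ 0.4241 -0.1892  0.02  ]] [[ 0.4218 -0.1871  0.02  ]] bottle [[0.4138 0.2967 0.112 ]]
t 0.70 tcp [ 0.216  -0.4509  0.2313] yaw 25.60 tilt [ 0.     -0.0001] F [-0.7434 -0.8146 -0.1569] M [ 0.0226 -0.0153  0.0217] w 0.0854 gf 0.0
rows: [0.0001, 0.0, -1.0384, 0.4311, -0.3853, 0.0813]
```

View pics/s2.png

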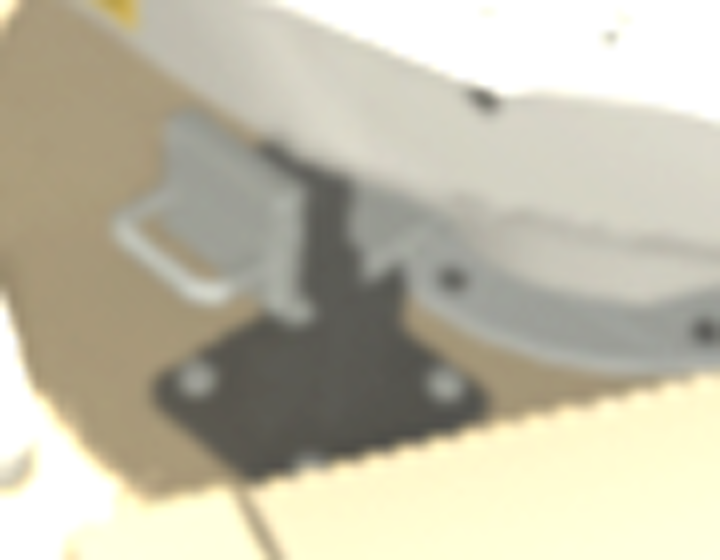

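The enlarged view shows:
- the eye loop, its outer bar running from (115,232) to (200,300);
- the plate from (170,120) to (310,320);
- the foot's opposite corners at (152,392) and (487,402), with screws at (197,380) and (445,385).

```bash
python3 - <<'E'
from h import *
Q=lambda p:(np.array(p)+.5)/8+[310,270]-.5
c=plane("side",Q([[152,392],[240,480],[405,318],[487,402],[270,310]]),.009)[:,:2]
b=plane("side",Q([[197,380],[445,385]]),.012)[:,:2]
ang=lambda d:np.degrees(np.arctan2(d[1],d[0]))
print("corners",c,"diag",np.linalg.norm(c[3]-c[0]),ang(c[3]-c[0]),"mid",(c[0]+c[3])/2)
print("left edge",ang(c[1]-c[0])+90,"right edge",ang(c[3]-c[2])+90,"upleft edge",ang(c[4]-c[0]))
print("bolts mid",b.mean(0),ang(b[1]-b[0]),np.linalg.norm(b[1]-b[0]))
e=plane("side",Q([[118,232],[203,300],[155,264],[160,180],[262,285],[135,220],[222,287]]),.085)[:,:2]; print("eye",e,ang(e[1]-e[0])+90)
# rod line/ends check and flange
f=plane("side",Q([[455,280],[705,330]]),.004); print(f)
E
python3 jog.py '[[0,0,-1.0384,0.4311,-0.3853,0.0813,0.06],[0,0,-1.0384,0.4311,-0.3853,0.0813,0.06],[0,0,-1.0384,0.4311,-0.3853,0.0813,0.06],[0,0,-1.0384,0.4311,-0.3853,0.0813,0.06],[0,0,-1.0384,0.4311,-0.3853,0.0813,0.06],[0,0,-1.0384,0.4311,-0.3853,0.0813,0.06],[0,0,-1.0384,0.4311,-0.3853,0.0813,0.06],[0,0,-1.0384,0.4311,-0.3853,0.0813,0.06],[0,0,-1.0384,0.4311,-0.3853,0.0813,0.06],[0,0,-1.0384,0.4311,-0.3853,0.0813,0.06]]'
python3 -c "
from h import *
go([.4383,.0828,.0513],85.1)"
```

```text
corners [[ 0.4834 -0.2078]
 [ 0.4934 -0.2427]
 [ 0.5572 -0.2029]
 [ 0.5643 -0.2373]
 [ 0.5242 -0.1892]] diag 0.08609918515714443 -20.038438784739483 mid [ 0.5238 -0.2226]
left edge 16.034343756598858 right edge 11.57569445088231 upleft edge 24.48828419966688
bolts mid [ 0.5249 -0.2207] -19.269297546476498 0.06383515414887748
eye [[ 0.4633 -0.2287]
 [ 0.474  -0.2564]
 [ 0.4677 -0.2417]
 [ 0.4796 -0.2143]
 [ 0.489  -0.2559]
 [ 0.4687 -0.2259]
 [ 0.4799 -0.2537]] 21.098952992285717
[[ 0.5792 -0.1888  0.004 ]
 [ 0.6347 -0.2266  0.004 ]]
clock: 1.95
eef_pos: [0.4392, 0.086, 0.1496]
tool_rot: [0.735, 0.678, 0.0, -0.0]
ft_force: [0.1, -0.9, 0.2]
grip_width: 0.0603
grasp_force: 0.0
t 1.95 tcp [0.4392 0.086  0.1496] yaw 85.36 tilt [0.0005 0.0005] F [ 0.1354 -0.8769  0.1872] M [-0.0864  0.0516  0.0262] w 0.0603 gf 0.0
rows: [0.0004, -0.0005, 0.0045, -0.0033, -0.0007, 0.0983]
```

```bash
python3 jog.py '[[0,0,0,0,0,0.05,0.06],[0,0,0,0,0,0.09,0.06],[0,0,0,0,0,0.0987,0.06]]'
python3 - <<'E'
from h import *
go([.4383,.0828,.0513],85.1)
im=bot.camera("side")[170:290,210:340,::-1]; cv2.imwrite("pics/s3.png",cv2.resize(im,None,fx=5,fy=5,interpolation=cv2.INTER_CUBIC))
E
```

```text
clock: 2.33
eef_pos: [0.436, 0.0825, 0.0492]
tool_rot: [0.737, 0.676, -0.002, -0.001]
ft_force: [-1.5, -0.2, -1.2]
grip_width: 0.0598
grasp_force: 0.0
t 2.33 tcp [0.436  0.0825 0.0492] yaw 85.12 tilt [-0.0054 -0.001 ] F [-1.4758 -0.2393 -1.2212] M [-0.0151  0.0079 -0.0232] w 0.0598 gf 0.0
rows: [-0.0053, 0.0015, 0.0003, 0.0005, 0.0023, -0.0022]
```

View pics/s3.png

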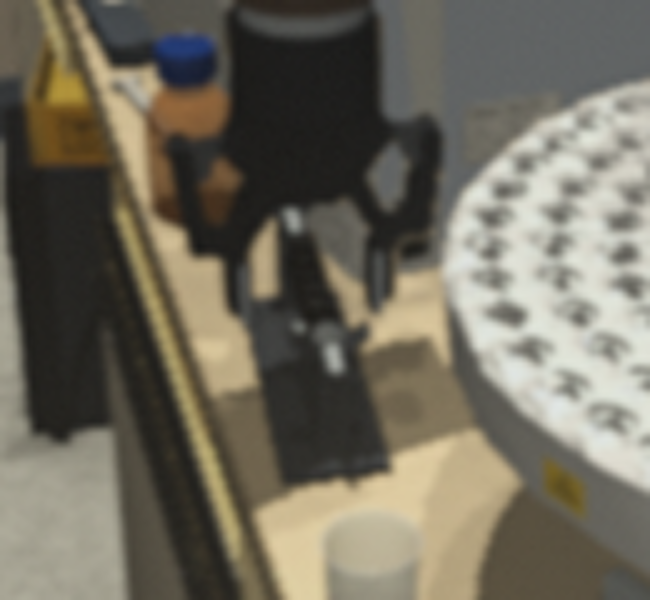

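The open fingers straddle the handle, with the pads at about (240,290) and (378,290) and the handle at (310,285). I'll close on it.

```bash
python3 jog.py '[[0,0,0,0,0,0,0.03],[0,0,0,0,0,0,0.03],[0,0,0,0,0,0,0.02],[0,0,0,0,0,0,0.0],[0,0,0,0,0,0,0.0],[0,0,0,0,0,0,0.0],[0,0,0,0,0,0,0.0]]'
python3 -c "
from h import *
st()"
```

```text
clock: 3.25
eef_pos: [0.4375, 0.0831, 0.0523]
tool_rot: [0.737, 0.676, -0.0, -0.001]
ft_force: [-5.6, 0.6, 7.1]
grip_width: 0.0148
grasp_force: 58.9
t 3.25 tcp [0.4375 0.0831 0.0523] yaw 85.07 tilt [-0.0009  0.001 ] F [-5.6271  0.5637  7.1242] M [ 0.1081  0.9361 -0.2001] w 0.0148 gf 58.9
```

```bash
python3 jog.py '[[0,0,0,0,0,-0.01,0],[0,0,0,0,0,-0.03,0],[0,0,0,0,0,-0.07,0],[0,0,0,0,0,-0.1,0],[0,0,0,0,0,-0.1,0],[0,0,0,0,0,-0.1,0]]'
python3 - <<'E'
from h import *
st()
s=bot.camera("side");t=bot.camera("top")
a=cv2.resize(s[150:270,200:350,::-1],None,fx=4,fy=4,interpolation=cv2.INTER_CUBIC)
b=cv2.resize(t[190:270,230:350,::-1],None,fx=5,fy=5,interpolation=cv2.INTER_CUBIC)
cv2.imwrite("pics/s4.png",cv2.resize(a,(500,400)));cv2.imwrite("pics/m4.png",np.hstack([cv2.resize(a,(400,320)),cv2.resize(b,(400,267))[:267].copy() if 0 else cv2.copyMakeBorder(cv2.resize(b,(400,267)),0,53,0,0,0)]))
# work out carry: lock at C, yaw 22; rod leg 125 from handle origin; tool grips rod at +?
C=np.array([.5243,-.2217]);x=np.array([np.cos(np.radians(21.8)),np.sin(np.radians(21.8))])
for d in(-.110,-.079,-.060,-.047): print(d,C+d*x,"handle",C+(d-.125)*x)
E
```

```text
clock: 4.0
eef_pos: [0.4379, 0.0827, 0.1508]
tool_rot: [0.737, 0.676, -0.0, -0.0]
ft_force: [0.2, 0.3, -1.3]
grip_width: 0.0148
grasp_force: 58.7
t 4.00 tcp [0.4379 0.0827 0.1508] yaw 85.10 tilt [-0.0006 -0.0002] F [ 0.203   0.2812 -1.2755] M [-0.0112 -0.0106  0.0103] w 0.0148 gf 58.7
-0.11 [ 0.4222 -0.2626] handle [ 0.3061 -0.309 ]
-0.079 [ 0.4509 -0.251 ] handle [ 0.3349 -0.2975]
-0.06 [ 0.4686 -0.244 ] handle [ 0.3525 -0.2904]
-0.047 [ 0.4807 -0.2392] handle [ 0.3646 -0.2856]
```

View pics/m4.png

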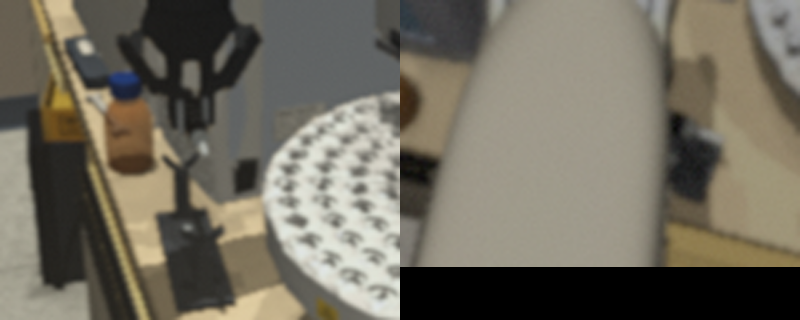

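The rod hangs level in the gripper with about 1.3 N on the wrist, and the rest stays in place. I'll carry it high over to the mouth line.

```bash
python3 jog.py '[[0,0,0,0,0,-0.05,0],[0,0,0,0,0,-0.095,0],[0,0,0.15,-0.05,-0.012,-0.095,0],[0,0,0.30,-0.105,-0.025,-0.095,0],[0,0,0.46,-0.165,-0.04,-0.095,0],[0,0,0.62,-0.225,-0.053,-0.095,0],[0,0,0.79,-0.285,-0.068,-0.095,0],[0,0,0.95,-0.345,-0.082,-0.095,0],[0,0,1.1048,-0.3999,-0.0947,-0.095,0],[0,0,1.1048,-0.3999,-0.0947,-0.095,0]]'
python3 jog.py '[[0,0,0,0,0,0.0,0]]'
python3 -c "
from h import *
go([.3098,-.3075,.0803],21.8)"
```

```text
clock: 5.35
eef_pos: [0.3079, -0.3103, 0.2447]
tool_rot: [0.983, 0.186, -0.001, -0.001]
ft_force: [-0.1, 0.2, -1.5]
grip_width: 0.0152
grasp_force: 58.9
clock: 5.48
eef_pos: [0.3092, -0.3069, 0.2451]
tool_rot: [0.982, 0.189, -0.001, -0.001]
ft_force: [-0.2, -0.3, -0.6]
grip_width: 0.0147
grasp_force: 58.9
t 5.47 tcp [ 0.3092 -0.3069  0.2451] yaw 21.79 tilt [-0.0019  0.0026] F [-0.1553 -0.2806 -0.6165] M [0.0353 0.001  0.0099] w 0.0147 gf 58.9
rows: [-0.0031, 0.0008, -0.0001, 0.0004, 0.0013, 0.1648]
```

```bash
python3 jog.py '[[0,0,0,0,0,0.05,0],[0,0,0,0,0,0.10,0],[0,0,0,0,0,0.14,0],[0,0,0,0,0,0.165,0],[0,0,0,0,0,0.165,0],[0,0,0,0,0,0.165,0]]'
python3 - <<'E'
from h import *
st()
ims=np.mean([bot.camera("side").astype(float) for _ in range(3)],0)[270:345,285:385,::-1]
a=cv2.convertScaleAbs(ims.astype(np.uint8),alpha=1.4,beta=10)
cv2.imwrite("pics/s5.png",cv2.resize(a,None,fx=8,fy=8,interpolation=cv2.INTER_CUBIC))
E
```

```text
clock: 6.22
eef_pos: [0.3108, -0.3071, 0.0822]
tool_rot: [0.982, 0.19, 0.0, 0.0]
ft_force: [0.2, -0.3, -0.0]
grip_width: 0.0149
grasp_force: 59.1
t 6.22 tcp [ 0.3108 -0.3071  0.0822] yaw 21.92 tilt [ 0.0009 -0.0007] F [ 0.2143 -0.3358 -0.0276] M [-0.0302  0.0027 -0.0497] w 0.0149 gf 59.1
```

View pics/s5.png

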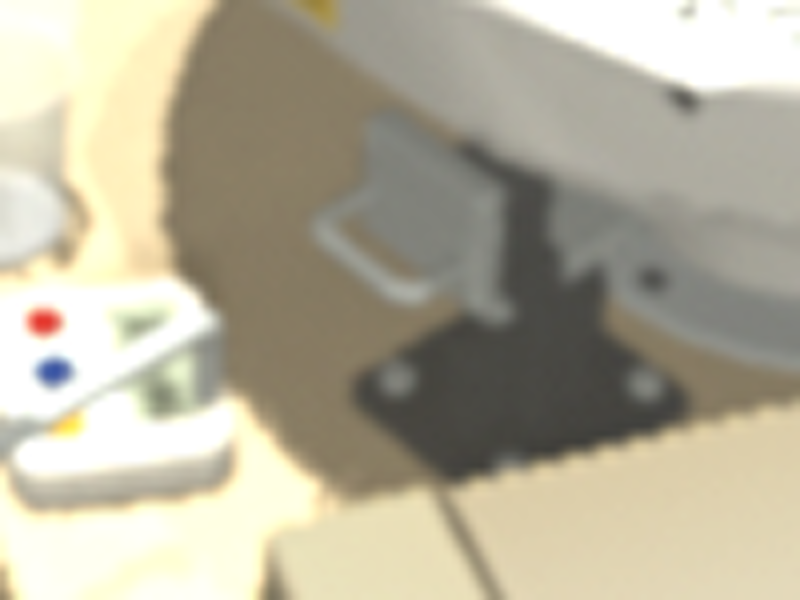

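Run:
```python
from h import *
q=proj("side",[[.4231,-.2620,.0739],[.4231+.0033,-.2620+.0013,.1034]]); print((q-[285,270]+.5)*8-.5)
u=(np.array([[207,398]])+.5)/8+[285,270]-.5; print(plane("side",u,.0739))
x=np.array([np.cos(np.radians(21.8)),np.sin(np.radians(21.8))]);
for p in ([.3108,-.3071],[.4231,-.2620]): d=np.array(p)-[.5243,-.2217]; print("lock x,y",d@x,-d[0]*x[1]+d[1]*x[0])
```

```text
[[202.0307 400.9168]
 [216.721  294.9233]]
[[ 0.4245 -0.2615  0.0739]]
lock x,y -0.22994653719506508 -5.656725654862305e-06
lock x,y -0.10892888945302293 0.0001644461343829548
```

The hook leg shows at (207,398), within 1.5 mm of my prediction, with the eye bar ahead of it at (315–410, 230–300). I'll advance, then feel in small steps.

```bash
python3 jog.py '[[0,0,0,0.02,0,0,0],[0,0,0,0.034,0,0,0],[0,0,0,0.034,0,0,0],[0,0,0,0.034,0,0,0]]'
for i in 1 2; do echo; done; python3 jog.py '[[0,0,0,0.003,0,0,0],[0,0,0,0.003,0,0,0]]'; python3 jog.py '[[0,0,0,0.003,0,0,0],[0,0,0,0.003,0,0,0]]'
```

```text
clock: 6.88
eef_pos: [0.3411, -0.2948, 0.0813]
tool_rot: [0.982, 0.189, -0.0, -0.0]
ft_force: [1.1, -0.3, -1.7]
grip_width: 0.0147
grasp_force: 59.1


clock: 7.12
eef_pos: [0.344, -0.2939, 0.0813]
tool_rot: [0.982, 0.189, -0.0, -0.0]
ft_force: [-0.4, 1.0, -1.0]
grip_width: 0.015
grasp_force: 59.1
clock: 7.38
eef_pos: [0.3471, -0.2927, 0.0813]
tool_rot: [0.982, 0.189, 0.0, 0.0]
ft_force: [0.1, 0.6, -1.4]
grip_width: 0.0152
grasp_force: 59.1
```

```bash
python3 jog.py '[[0,0,0,0.002,0,0,0],[0,0,0,0.002,0,0,0]]'; python3 -c "
from h import *
o,R=st(); print(o['ft_force']@R)"
```

```text
clock: 7.62
eef_pos: [0.3489, -0.2919, 0.0813]
tool_rot: [0.982, 0.189, 0.0, 0.0]
ft_force: [-0.7, 0.7, -1.3]
grip_width: 0.0149
grasp_force: 59.1
t 7.62 tcp [ 0.3489 -0.2919  0.0813] yaw 21.80 tilt [ 0.0001 -0.0001] F [-0.7303  0.7406 -1.311 ] M [-0.0021 -0.0256 -0.0149] w 0.0149 gf 59.1
[-0.403  -0.959   1.3109]
```

```bash
python3 jog.py '[[0,0,0,0.002,0,0,0],[0,0,0,0.002,0,0,0]]'; python3 jog.py '[[0,0,0,0.0015,0,0,0],[0,0,0,0.0015,0,0,0]]'
```

```text
clock: 7.88
eef_pos: [0.3508, -0.2912, 0.0813]
tool_rot: [0.982, 0.189, 0.0, 0.0]
ft_force: [0.1, 0.2, -1.8]
grip_width: 0.0154
grasp_force: 59.1
clock: 8.12
eef_pos: [0.352, -0.2906, 0.0813]
tool_rot: [0.982, 0.189, -0.0, 0.0]
ft_force: [-0.9, -0.2, -0.6]
grip_width: 0.015
grasp_force: 59.1
```

```bash
python3 jog.py '[[0,0,0,0.0015,0,0,0],[0,0,0,0.0015,0,0,0]]'; python3 -c "
from h import *
o,R=st(); print(o['ft_force']@R)"
```

```text
clock: 8.38
eef_pos: [0.3528, -0.2902, 0.0812]
tool_rot: [0.982, 0.189, -0.001, 0.0]
ft_force: [-3.5, -1.6, -0.4]
grip_width: 0.0148
grasp_force: 59.1
t 8.38 tcp [ 0.3528 -0.2902  0.0812] yaw 21.77 tilt [-0.0013 -0.0003] F [-3.4983 -1.6149 -0.3807] M [-0.2376  0.5534 -0.0721] w 0.0148 gf 59.1
[-3.8472  0.2022  0.3859]
```

Contact at 3.8 N, purely axial, about 1.5 mm from where the camera put the face. I'll back off, lift over the bar, go 16 mm on and lower, checking for contact as I go.

```bash
python3 jog.py '[[0,0,0,-0.004,0,0,0],[0,0,0,-0.004,0,-0.01,0],[0,0,0,-0.004,0,-0.0185,0],[0,0,0,-0.004,0,-0.0185,0],[0,0,0,0.006,0,-0.0185,0],[0,0,0,0.016,0,-0.0185,0],[0,0,0,0.016,0,-0.0185,0]]'
python3 -c "
from h import *
o,R=st(); print(o['ft_force']@R)"
```

```text
clock: 9.25
eef_pos: [0.3692, -0.2837, 0.0996]
tool_rot: [0.982, 0.19, 0.0, -0.0]
ft_force: [0.7, -0.3, -0.8]
grip_width: 0.0152
grasp_force: 59.0
t 9.25 tcp [ 0.3692 -0.2837  0.0996] yaw 21.89 tilt [-0.      0.0001] F [ 0.6589 -0.2651 -0.8362] M [0.0178 0.0257 0.005 ] w 0.0152 gf 59.0
[0.5126 0.4917 0.8362]
```

```bash
python3 jog.py '[[0,0,0,0,0,0.004,0],[0,0,0,0,0,0.007,0],[0,0,0,0,0,0.007,0]]'
python3 -c "
from h import *
o,R=st(); print(o['ft_force']@R)"
```

```text
clock: 9.62
eef_pos: [0.3678, -0.2839, 0.0923]
tool_rot: [0.982, 0.189, -0.0, -0.0]
ft_force: [0.1, -0.3, -2.0]
grip_width: 0.0148
grasp_force: 59.0
t 9.62 tcp [ 0.3678 -0.2839  0.0923] yaw 21.78 tilt [-0.0009  0.0007] F [ 0.1281 -0.3172 -1.9615] M [ 0.0116 -0.0872  0.012 ] w 0.0148 gf 59.0
[0.0025 0.3441 1.9612]
```

Leg end is now at about z 84, inside the opening with no upward force. I'll lower the rest of the way.

```bash
python3 jog.py '[[0,0,0,0,0,0.005,0],[0,0,0,0,0,0.010,0],[0,0,0,0,0,0.010,0]]'
python3 - <<'E'
from h import *
o,R=st(); print(o['ft_force']@R)
ims=np.mean([bot.camera("side").astype(float) for _ in range(3)],0)[270:345,285:385,::-1]
a=cv2.convertScaleAbs(ims.astype(np.uint8),alpha=1.4,beta=10)
cv2.imwrite("pics/s6.png",cv2.resize(a,None,fx=8,fy=8,interpolation=cv2.INTER_CUBIC))
E
```

```text
clock: 10.0
eef_pos: [0.3678, -0.2838, 0.0822]
tool_rot: [0.982, 0.189, -0.0, -0.0]
ft_force: [0.4, 0.2, -1.9]
grip_width: 0.015
grasp_force: 59.0
t 10.00 tcp [ 0.3678 -0.2838  0.0822] yaw 21.79 tilt [-0.001   0.0008] F [ 0.4076  0.2452 -1.9178] M [ 0.0359 -0.0279  0.0104] w 0.0150 gf 59.0
[ 0.4707 -0.0743  1.9176]
```

View pics/s6.png

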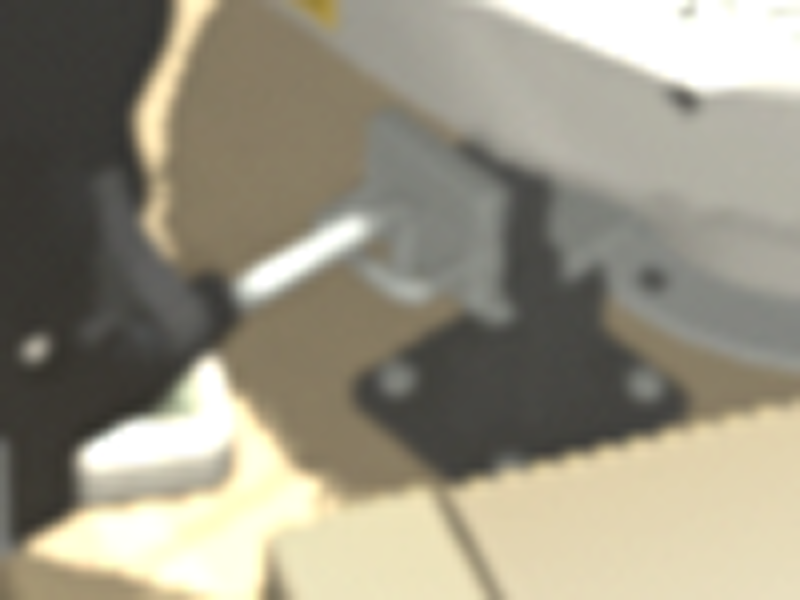

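The leg, at about (405,230), is inside the eye loop. I'll draw outwards slowly.

```bash
python3 jog.py '[[0,0,0,-0.002,0,0,0],[0,0,0,-0.004,0,0,0],[0,0,0,-0.006,0,0,0],[0,0,0,-0.009,0,0,0],[0,0,0,-0.012,0,0,0],[0,0,0,-0.012,0,0,0]]'
python3 -c "
from h import *
o,R=st(); print(o['ft_force']@R)"
```

```text
clock: 10.9
eef_pos: [0.3572, -0.2886, 0.0829]
tool_rot: [0.982, 0.189, 0.0, 0.0]
ft_force: [2.0, 1.6, -1.4]
grip_width: 0.0148
grasp_force: 58.9
t 10.90 tcp [ 0.3572 -0.2886  0.0829] yaw 21.79 tilt [0.0004 0.0001] F [ 1.9922  1.629  -1.4265] M [ 0.2601 -0.4895  0.0419] w 0.0148 gf 58.9
[ 2.454  -0.7734  1.4274]
```

```bash
python3 jog.py '[[0,0,0,-0.004,0,0,0],[0,0,0,-0.008,0,0,0],[0,0,0,-0.012,0,0,0],[0,0,0,-0.016,0,0,0],[0,0,0,-0.02,0,0,0],[0,0,0,-0.024,0,0,0],[0,0,0,-0.028,0,0,0]]'
python3 -c "
from h import *
o,R=st(); print(o['ft_force']@R)"
```

```text
clock: 11.78
eef_pos: [0.3309, -0.299, 0.0828]
tool_rot: [0.982, 0.189, -0.0, -0.0]
ft_force: [3.9, 2.4, -1.8]
grip_width: 0.0149
grasp_force: 58.9
t 11.78 tcp [ 0.3309 -0.299   0.0828] yaw 21.79 tilt [-0.      0.0001] F [ 3.937   2.4434 -1.8464] M [ 0.3311 -0.7156  0.0109] w 0.0149 gf 58.9
[ 4.5627 -0.8069  1.8466]
```

```bash
python3 jog.py '[[0,0,0,-0.003,0,0,0],[0,0,0,-0.006,0,0,0],[0,0,0,-0.009,0,0,0],[0,0,0,-0.012,0,0,0],[0,0,0,-0.014,0,0,0],[0,0,0,-0.014,0,0,0]]'
python3 jog.py '[[0,0,0,-0.001,0,0,0],[0,0,0,-0.002,0,0,0]]'
python3 -c "
from h import *
o,R=st(); print(o['ft_force']@R)"
```

```text
clock: 12.52
eef_pos: [0.3178, -0.3042, 0.0828]
tool_rot: [0.982, 0.189, -0.0, -0.0]
ft_force: [3.0, 1.7, -1.8]
grip_width: 0.0149
grasp_force: 59.0
clock: 12.78
eef_pos: [0.3163, -0.3049, 0.0828]
tool_rot: [0.982, 0.189, 0.0, -0.0]
ft_force: [3.0, 1.3, -0.8]
grip_width: 0.0152
grasp_force: 59.0
t 12.78 tcp [ 0.3163 -0.3049  0.0828] yaw 21.81 tilt [0.     0.0001] F [ 3.0365  1.3256 -0.7818] M [ 0.3875 -0.6651  0.0875] w 0.0152 gf 59.0
[ 3.3115 -0.1028  0.7822]
```

```bash
python3 jog.py '[[0,0,0,-0.001,0,0,0],[0,0,0,-0.0015,0,0,0]]'
python3 -c "
from h import *
o,R=st(); print(o['ft_force']@R)"
```

```text
clock: 13.02
eef_pos: [0.3149, -0.3054, 0.0828]
tool_rot: [0.982, 0.189, -0.0, -0.0]
ft_force: [2.5, 2.1, -2.0]
grip_width: 0.015
grasp_force: 59.0
t 13.03 tcp [ 0.3149 -0.3054  0.0828] yaw 21.80 tilt [-0.      0.0001] F [ 2.5048  2.1052 -1.9742] M [ 0.4116 -0.5585  0.1109] w 0.0150 gf 59.0
[ 3.1074 -1.0243  1.9743]
```

```bash
python3 jog.py '[[0,0,0,-0.001,0,0,0],[0,0,0,-0.001,0,0,0]]' | sed -n 2,4p;  python3 jog.py '[[0,0,0,-0.001,0,0,0],[0,0,0,-0.001,0,0,0]]'| sed -n 2,4p
```

```text
eef_pos: [0.3138, -0.3058, 0.0828]
tool_rot: [0.982, 0.189, -0.0, -0.0]
ft_force: [3.0, 1.5, -0.8]
eef_pos: [0.3129, -0.3062, 0.0828]
tool_rot: [0.982, 0.189, -0.0, -0.0]
ft_force: [2.6, 2.3, -0.2]
```

```bash
python3 jog.py '[[0,0,0,-0.001,0,0,0],[0,0,0,-0.001,0,0,0]]'| sed -n 2,4p
```

```text
eef_pos: [0.312, -0.3066, 0.0828]
tool_rot: [0.982, 0.189, -0.0, -0.0]
ft_force: [2.5, 2.3, -1.4]
```

```bash
python3 jog.py '[[0,0,0,-0.001,0,0,0],[0,0,0,-0.001,0,0,0]]'| sed -n '2p;4p'
```

```text
eef_pos: [0.3111, -0.307, 0.0828]
ft_force: [1.9, 2.6, -1.1]
```

```bash
python3 jog.py '[[0,0,0,-0.001,0,0,0],[0,0,0,-0.001,0,0,0]]'| sed -n '2p;4p'
```

```text
eef_pos: [0.3109, -0.3071, 0.0828]
ft_force: [5.2, 2.9, -2.9]
```

The stop is reached: force rises to 6 N with no more travel. I'll give the hook slack and lift it out.

```bash
python3 jog.py '[[0,0,0,0.003,0,0,0],[0,0,0,0.0055,0,0,0],[0,0,0,0.0055,0,0,0],[0,0,0,0.0055,0,-0.005,0],[0,0,0,0.0055,0,-0.01,0]]'
python3 jog.py '[[0,0,0,0,0,-0.02,0],[0,0,0,0,0,-0.06,0],[0,0,0,0,0,-0.11,0],[0,0,0,0,0,-0.16,0],[0,0,0,0,0,-0.16,0],[0,0,0,0,0,-0.16,0]]'
python3 - <<'E'
from h import *
go([.4379,.0827,.17],85.1)
ims=np.mean([bot.camera("side").astype(float) for _ in range(3)],0)[270:345,285:385,::-1]
a=cv2.convertScaleAbs(ims.astype(np.uint8),alpha=1.4,beta=10)
cv2.imwrite("pics/s7.png",cv2.resize(a,None,fx=8,fy=8,interpolation=cv2.INTER_CUBIC))
E
```

```text
clock: 14.9
eef_pos: [0.3152, -0.3054, 0.0932]
tool_rot: [0.982, 0.189, -0.0, 0.0]
ft_force: [-0.7, -0.2, -0.9]
grip_width: 0.0156
grasp_force: 59.0
clock: 15.65
eef_pos: [0.3151, -0.3051, 0.2526]
tool_rot: [0.982, 0.189, -0.0, -0.0]
ft_force: [0.5, -0.3, -1.4]
grip_width: 0.0154
grasp_force: 59.1
t 15.65 tcp [ 0.3151 -0.3051  0.2526] yaw 21.79 tilt [-0.0002  0.0001] F [ 0.4522 -0.3062 -1.3669] M [ 0.0678 -0.0125  0.0162] w 0.0154 gf 59.1
rows: [-0.0002, 0.0, -1.105, 0.258, -0.3145, 0.0826]
```

View pics/s7.png

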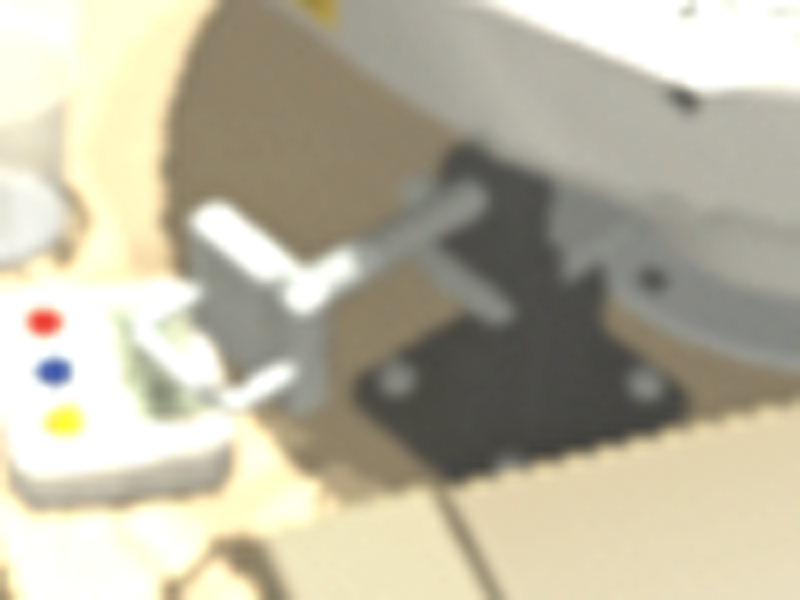

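The bolt is fully out, with the plate now at (190–330, 210–410) clear of the head, and the timer still in place. I'll carry the rod back.

```bash
python3 jog.py '[[0,0,-0.15,0.035,-0.043,0,0],[0,0,-0.3,0.07,-0.086,0,0],[0,0,-0.46,0.108,-0.132,0,0],[0,0,-0.62,0.146,-0.178,0,0],[0,0,-0.79,0.185,-0.225,0,0],[0,0,-0.95,0.222,-0.271,0,0],[0,0,-1.105,0.258,-0.3145,0,0],[0,0,-1.105,0.258,-0.3145,0.05,0],[0,0,-1.105,0.258,-0.3145,0.0826,0],[0,0,-1.105,0.258,-0.3145,0.0826,0]]' >/dev/null
python3 jog.py '[[0,0,0,0,0,0,0],[0,0,0,0,0,0,0]]'
python3 -c "
from h import *
go([.4379,.0827,.0523],85.1)"
```

```text
clock: 17.3
eef_pos: [0.4394, 0.0825, 0.1718]
tool_rot: [0.737, 0.676, 0.001, 0.001]
ft_force: [-0.5, 0.1, -1.1]
grip_width: 0.0152
grasp_force: 59.1
t 17.30 tcp [0.4394 0.0825 0.1718] yaw 85.07 tilt [0.003  0.0006] F [-0.4969  0.1422 -1.1324] M [-0.0403  0.0269  0.0334] w 0.0152 gf 59.1
rows: [0.003, -0.0008, -0.0005, -0.0, -0.0019, 0.1195]
```

```bash
python3 jog.py '[[0,0,0,0,0,0.05,0],[0,0,0,0,0,0.09,0],[0,0,0,0,0,0.1,0],[0,0,0,0,0,0.1,0],[0,0,0,0,0,0.1,0]]'
python3 -c "
from h import *
go([.4379,.0827,.0523],85.1)"
```

```text
clock: 17.92
eef_pos: [0.44, 0.0828, 0.0721]
tool_rot: [0.737, 0.676, 0.002, 0.001]
ft_force: [-0.1, 0.2, -0.5]
grip_width: 0.0149
grasp_force: 59.2
t 17.93 tcp [0.44   0.0828 0.0721] yaw 85.10 tilt [0.0038 0.0007] F [-0.0626  0.2038 -0.5414] M [ 0.0414  0.0577 -0.0341] w 0.0149 gf 59.2
rows: [0.0037, -0.0011, -0.0, -0.0003, -0.0021, 0.0198]
```

```bash
python3 jog.py '[[0.0037,-0.001,0,-0.0003,-0.002,0.006,0],[0.0037,-0.001,0,-0.0003,-0.002,0.012,0],[0.0037,-0.001,0,-0.0003,-0.002,0.012,0],[0.0037,-0.001,0,-0.0003,-0.002,0.012,0]]'
python3 -c "
from h import *
go([.4379,.0827,.0523],85.1)"
```

```text
clock: 18.42
eef_pos: [0.4361, 0.0824, 0.0581]
tool_rot: [0.737, 0.676, -0.002, -0.001]
ft_force: [0.2, 0.0, -1.1]
grip_width: 0.0151
grasp_force: 59.2
t 18.43 tcp [0.4361 0.0824 0.0581] yaw 85.11 tilt [-0.004  -0.0007] F [ 0.159   0.0499 -1.1446] M [0.0143 0.0351 0.0086] w 0.0151 gf 59.2
rows: [-0.004, 0.0011, 0.0001, 0.0005, 0.0018, 0.0058]
```

```bash
python3 jog.py '[[0,0,0,0,0,0,0],[0,0,0,0,0,0,0],[0,0,0,0,0,0,0]]' | sed -n '2p'
python3 jog.py '[[0,0,0,0,0,0,0]]' | sed -n '2p'
python3 -c "
from h import *
go([.4379,.0827,.0523],85.1)"
```

```text
eef_pos: [0.4362, 0.0824, 0.0583]
eef_pos: [0.4362, 0.0824, 0.0582]
t 18.93 tcp [0.4362 0.0824 0.0582] yaw 85.11 tilt [-0.0037 -0.0006] F [-1.0046  0.8504 -1.7356] M [-0.0269  0.0067 -0.0184] w 0.0151 gf 59.2
rows: [-0.0037, 0.0009, 0.0001, 0.0004, 0.0017, 0.0059]
```

```bash
python3 jog.py '[[-0.0025,0.0006,0,0.0003,0.0012,0.0,0],[-0.0025,0.0006,0,0.0003,0.0012,0.003,0],[-0.0025,0.0006,0,0.0003,0.0012,0.0045,0],[-0.0025,0.0006,0,0.0003,0.0012,0.0045,0]]'
python3 -c "
from h import *
go([.4379,.0827,.0523],85.1)"
```

```text
clock: 19.42
eef_pos: [0.4372, 0.0826, 0.0535]
tool_rot: [0.737, 0.676, -0.001, -0.0]
ft_force: [0.4, -0.5, -1.8]
grip_width: 0.0152
grasp_force: 59.2
t 19.43 tcp [0.4372 0.0826 0.0535] yaw 85.11 tilt [-0.0016 -0.0003] F [ 0.4097 -0.5114 -1.8386] M [ 0.0184  0.0552 -0.0145] w 0.0152 gf 59.2
rows: [-0.0016, 0.0005, 0.0001, 0.0002, 0.0007, 0.0012]
```

```bash
python3 jog.py '[[-0.0012,0,0,0,0.0006,0.001,0],[-0.0012,0,0,0,0.0006,0.001,0]]'
python3 jog.py '[[0,0,0,0,0,0.001,0],[0,0,0,0,0,0.001,0]]'
python3 -c "
from h import *
st()"
```

```text
clock: 19.68
eef_pos: [0.4378, 0.0825, 0.0529]
tool_rot: [0.737, 0.676, -0.0, 0.0]
ft_force: [-2.0, 1.1, 1.7]
grip_width: 0.0151
grasp_force: 59.8
clock: 19.92
eef_pos: [0.4378, 0.0826, 0.0527]
tool_rot: [0.737, 0.676, 0.0, 0.0]
ft_force: [-4.1, 0.2, 9.5]
grip_width: 0.0152
grasp_force: 61.0
t 19.93 tcp [0.4378 0.0826 0.0527] yaw 85.11 tilt [ 0.0003 -0.0003] F [-4.0987  0.2004  9.5104] M [-0.1874  0.8109 -0.0426] w 0.0152 gf 61.0
```

Rod is seated (9.5 N upward). I'll release and rise.

```bash
python3 jog.py '[[0,0,0,0,0,-0.0008,0],[0,0,0,0,0,-0.0008,0.02],[0,0,0,0,0,-0.0008,0.04],[0,0,0,0,0,-0.0008,0.05],[0,0,0,0,0,-0.0008,0.05],[0,0,0,0,0,-0.0008,0.05]]'
python3 jog.py '[[0,0,0,0,0,-0.03,0.05],[0,0,0,0,0,-0.08,0.05],[0,0,0,0,0,-0.13,0.05],[0,0,0,0,0,-0.19,0.05],[0,0,0,0,0,-0.19,0.05]]'
python3 - <<'E'
from h import *
go([.475,-.06,.23],40)
# carousel centre: refit from flat top rim edge in the side and top picture kept by estimate; top edge points front
T=np.load("top.npy").astype(np.uint8)
b=bot.camera("side")[150:300,200:400,::-1]; cv2.imwrite("pics/s8.png",cv2.resize(b,None,fx=4,fy=4,interpolation=cv2.INTER_CUBIC))
E
```

```text
clock: 20.68
eef_pos: [0.438, 0.0825, 0.0524]
tool_rot: [0.737, 0.676, -0.0, 0.0]
ft_force: [-0.3, -0.1, -1.0]
grip_width: 0.0502
grasp_force: 0.0
clock: 21.3
eef_pos: [0.4411, 0.0832, 0.2476]
tool_rot: [0.737, 0.676, 0.005, 0.003]
ft_force: [0.7, 0.5, 0.2]
grip_width: 0.0498
grasp_force: 0.0
t 21.30 tcp [0.4411 0.0832 0.2476] yaw 85.11 tilt [0.0108 0.0017] F [0.7451 0.5337 0.209 ] M [ 0.0372  0.031  -0.0165] w 0.0498 gf 0.0
rows: [0.0091, -0.0067, 0.7873, -0.1399, 0.0458, 0.0177]
```

View pics/s8.png

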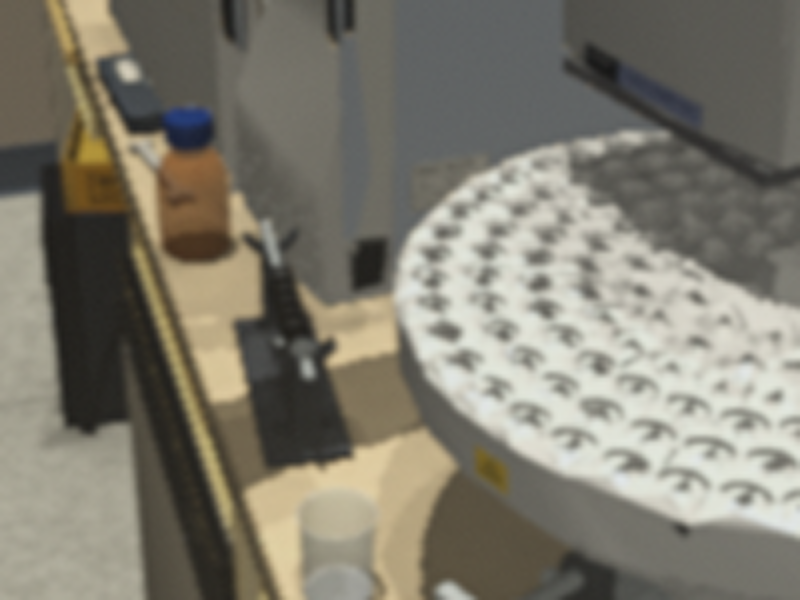

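The rod lies in both Vs with hook down, beaker and bottle untouched. Note: that was my eleventh picture viewed, one over the limit, so from here I use numbers only. Next, closed fingertips go to the carousel front.

```bash
cat >> h.py <<'E'
def sticker():
    im=np.mean([bot.camera("side").astype(float) for _ in range(2)],0).astype(np.uint8)
    h=cv2.cvtColor(im,cv2.COLOR_RGB2HSV); m=cv2.inRange(h,(15,130,90),(35,255,255)); m[:220]=0; m[:,:300]=0; m[345:]=0
    n,_,s,c=cv2.connectedComponentsWithStats(m)
    for i in range(1,n):
        if s[i,4]>8: p=plane("side",c[i],.167)[0]; print("yellow",s[i,4],c[i],p,"angle",np.degrees(np.arctan2(p[1]+.1545,p[0]-.6424)),"r",np.hypot(p[1]+.1545,p[0]-.6424))
E
python3 -c "
from h import *
sticker()
go([.481,-.079,.215],85.1)"
```

```text
yellow 40 [322.1  266.85] [ 0.4532 -0.2358  0.167 ] angle -156.74065553500867 r 0.20593307881154282
t 21.45 tcp [0.4375 0.0825 0.2418] yaw 85.11 tilt [-0.001  -0.0006] F [ 0.1927 -0.2711 -0.5492] M [0.0079 0.034  0.0192] w 0.0502 gf 0.0
rows: [-0.001, 0.0007, 0.0001, -0.1572, 0.0572, 0.0268]
```

```bash
python3 jog.py '[[0,0,0,-0.05,0.018,0,0],[0,0,0,-0.1,0.036,0,0],[0,0,0,-0.1572,0.0572,0,0],[0,0,0,-0.1572,0.0572,0,0],[0,0,0,-0.1572,0.0572,0.0268,0],[0,0,0,-0.1572,0.0572,0.0268,0]]'
python3 jog.py '[[0,0,0,0,0,0.008,0],[0,0,0,0,0,0.016,0],[0,0,0,0,0,0.020,0],[0,0,0,0,0,0.020,0]]'
python3 -c "
from h import *
st()"
```

```text
clock: 22.2
eef_pos: [0.4789, -0.0779, 0.2126]
tool_rot: [0.736, 0.676, -0.002, -0.003]
ft_force: [-0.3, -0.2, 0.3]
grip_width: -0.0002
grasp_force: 0.0
clock: 22.7
eef_pos: [0.4814, -0.0787, 0.1956]
tool_rot: [0.737, 0.676, -0.0, -0.0]
ft_force: [-0.0, -0.0, 1.1]
grip_width: -0.0002
grasp_force: 0.0
t 22.70 tcp [ 0.4814 -0.0787  0.1956] yaw 85.12 tilt [-0.0004 -0.0003] F [-0.0426 -0.014   1.1199] M [0.0332 0.0338 0.0381] w -0.0002 gf 0.0
```

```bash
python3 jog.py '[[0,0,0,0,0,0.004,0],[0,0,0,0,0,0.006,0],[0,0,0,0,0,0.006,0]]'| sed -n '2p;4p'; python3 jog.py '[[0,0,0,0,0,0.0015,0],[0,0,0,0,0,0.0015,0]]'| sed -n '2p;4p'
```

```text
eef_pos: [0.4814, -0.0789, 0.1896]
ft_force: [-1.0, 0.3, -1.4]
eef_pos: [0.4815, -0.0789, 0.1882]
ft_force: [-0.4, 1.0, -0.5]
```

```bash
python3 jog.py '[[0,0,0,0,0,0.0015,0],[0,0,0,0,0,0.0015,0]]'| sed -n '2p;4p'
```

```text
eef_pos: [0.4815, -0.0789, 0.1866]
ft_force: [-0.4, -0.1, 0.1]
```

```bash
python3 jog.py '[[0,0,0,0,0,0.001,0],[0,0,0,0,0,0.001,0]]'| sed -n '2p;4p'
```

```text
eef_pos: [0.4815, -0.0789, 0.1857]
ft_force: [0.5, -0.2, -0.6]
```

```bash
python3 jog.py '[[0,0,0,0,0,0.0007,0],[0,0,0,0,0,0.0007,0]]'| sed -n '2p;4p'
```

```text
eef_pos: [0.4816, -0.0789, 0.1855]
ft_force: [-1.7, 0.2, 3.2]
```

```bash
python3 -c "
from h import *
o,R=st(); c=np.array([.6424,-.1545]); d=o['eef_pos'][:2]-c; 
for a in range(5,56,5):
    r=np.radians(a); q=np.array([[np.cos(r),-np.sin(r)],[np.sin(r),np.cos(r)]])@d-d
    print(a,np.round(R.T@np.r_[q,0],4))"
```

```text
t 24.07 tcp [ 0.4816 -0.0789  0.1855] yaw 85.11 tilt [ 0.0005 -0.0004] F [-1.6786  0.1857  3.1514] M [ 0.0232  0.1719 -0.0197] w -0.0000 gf 1.7
5 [-0.0148 -0.0047  0.    ]
10 [-0.0299 -0.0082  0.    ]
15 [-0.0452 -0.0103  0.    ]
20 [-0.0607 -0.011   0.    ]
25 [-0.0762 -0.0104  0.    ]
30 [-0.0916 -0.0085  0.    ]
35 [-0.1067 -0.0052  0.    ]
40 [-0.1215 -0.0006  0.    ]
45 [-0.1359  0.0052  0.    ]
50 [-0.1497  0.0123  0.0001]
55 [-0.1628  0.0206  0.0001]
```

```bash
python3 jog.py '[[0,0,0,-0.0074,-0.0024,0.0003,0],[0,0,0,-0.0148,-0.0047,0.0003,0],[0,0,0,-0.0223,-0.0065,0.0003,0],[0,0,0,-0.0299,-0.0082,0.0003,0]]'; python3 -c "
from h import *
st();sticker()"
```

```text
clock: 24.58
eef_pos: [0.471, -0.1085, 0.1854]
tool_rot: [0.737, 0.676, 0.0, 0.001]
ft_force: [-0.4, 0.1, 5.1]
grip_width: 0.0001
grasp_force: 2.5
t 24.57 tcp [ 0.471  -0.1085  0.1854] yaw 85.11 tilt [ 0.0013 -0.0006] F [-0.3649  0.091   5.102 ] M [0.1898 0.1379 0.0196] w 0.0001 gf 2.5
yellow 59 [337.678  275.8644] [ 0.4701 -0.268   0.167 ] angle -146.62097261019616 r 0.20627929448940965
```

It turns freely with the finger: 10° so far, tracked by the sticker. I'll continue round.

```bash
python3 jog.py '[[0,0,0,-0.0153,-0.0021,0,0],[0,0,0,-0.0308,-0.0028,0,0],[0,0,0,-0.0463,-0.0022,0,0],[0,0,0,-0.0617,-0.0003,0,0],[0,0,0,-0.0768,0.003,0,0],[0,0,0,-0.0916,0.0076,0,0],[0,0,0,-0.106,0.0134,0,0],[0,0,0,-0.1198,0.0205,0,0],[0,0,0,-0.1198,0.0205,0,0]]'; python3 jog.py '[[0,0,0,0,0,-0.02,0],[0,0,0,0,0,-0.06,0],[0,0,0,0,0,-0.06,0],[0,0,0,0,0,-0.06,0]]'
python3 - <<'E'
from h import *
st();sticker()
s=bot.camera("side");t=bot.camera("top")
# bystanders and rod: change vs. first pictures
for n,im,B in(("side",s,{"rod":(255,185,295,270),"beaker":(270,265,300,308),"timer":(280,303,320,340),"bottle":(235,175,262,218)}),("top",t,{"rod":(250,208,332,245),"beaker":(350,245,374,268),"timer":(374,248,404,276),"bottle":(208,202,238,232)})):
    a=cv2.cvtColor(cv2.imread(f"pics/{n}0.png"),cv2.COLOR_BGR2GRAY).astype(np.float32);b=cv2.cvtColor(im,cv2.COLOR_RGB2GRAY).astype(np.float32)
    for k,(x0,y0,x1,y1) in B.items():
        sh,r=cv2.phaseCorrelate(a[y0:y1,x0:x1].copy(),b[y0:y1,x0:x1].copy()); print(n,k,"shift px",np.round(sh,2),"resp %.2f"%r,"absdiff %.1f"%np.abs(a-b)[y0:y1,x0:x1].mean())
E
```

```text
clock: 25.8
eef_pos: [0.4818, -0.2311, 0.1855]
tool_rot: [0.737, 0.676, -0.0, 0.002]
ft_force: [-0.1, -1.0, 6.9]
grip_width: -0.0
grasp_force: 3.3
clock: 26.3
eef_pos: [0.4805, -0.2289, 0.2439]
tool_rot: [0.737, 0.676, -0.0, -0.001]
ft_force: [-0.4, -0.3, -0.4]
grip_width: -0.0003
grasp_force: 0.0
t 26.30 tcp [ 0.4805 -0.2289  0.2439] yaw 85.11 tilt [-0.0013  0.0003] F [-0.3764 -0.2718 -0.3973] M [-0.0535  0.012   0.0381] w -0.0003 gf 0.0
yellow 74 [420.3108 294.473 ] [ 0.5813 -0.3535  0.167 ] angle -107.07753506664147 r 0.2081669457426403
side rod shift px [-0.04  0.08] resp 1.01 absdiff 16.8
side beaker shift px [0.16 0.27] resp 0.78 absdiff 33.7
side timer shift px [-0.27 -0.43] resp 0.46 absdiff 75.0
side bottle shift px [0.49 0.53] resp 1.00 absdiff 12.3
top rod shift px [0.02 0.09] resp 0.99 absdiff 5.8
top beaker shift px [0.74 0.47] resp 0.39 absdiff 13.3
top timer shift px [10.52  0.13] resp 0.42 absdiff 19.2
top bottle shift px [ 0.01 -0.09] resp 1.00 absdiff 4.4
```

Carousel turned 49.7° and the rod is exactly as before. The arm hides the timer and beaker, so I'll back away and check them.

```bash
python3 jog.py '[[0,0,0,-0.02,-0.06,-0.01,0],[0,0,0,-0.06,-0.12,-0.01,0],[0,0,0,-0.11,-0.18,-0.01,0],[0,0,0,-0.16,-0.22,-0.01,0],[0,0,0,-0.19,-0.25,-0.01,0],[0,0,0,-0.19,-0.25,-0.01,0],[0,0,0,-0.19,-0.25,-0.01,0]]'
python3 - <<'E'
from h import *
sticker()
s=bot.camera("side");t=bot.camera("top")
for n,im,B in(("side",s,{"rod":(255,185,295,270),"beaker":(270,265,300,308),"timer":(280,303,320,340)}),("top",t,{"beaker":(350,245,374,268),"timer":(374,248,404,276)})):
    a=cv2.cvtColor(cv2.imread(f"pics/{n}0.png"),cv2.COLOR_BGR2GRAY).astype(np.float32);b=cv2.cvtColor(im,cv2.COLOR_RGB2GRAY).astype(np.float32)
    for k,(x0,y0,x1,y1) in B.items():
        sh,r=cv2.phaseCorrelate(a[y0:y1,x0:x1].copy(),b[y0:y1,x0:x1].copy()); print(n,k,np.round(sh,2),"resp %.2f"%r,"absdiff %.1f"%np.abs(a-b)[y0:y1,x0:x1].mean())
E
```

```text
clock: 27.38
eef_pos: [0.2153, -0.3969, 0.2543]
tool_rot: [0.737, 0.676, 0.0, -0.0]
ft_force: [0.2, 0.4, -0.4]
grip_width: 0.0001
grasp_force: 0.0
yellow 73 [420.2466 294.5205] [ 0.5811 -0.3536  0.167 ] angle -107.11565912211269 r 0.20828206499720223
side rod [-0.01  0.01] resp 1.01 absdiff 1.0
side beaker [0.03 0.48] resp 1.02 absdiff 0.8
side timer [-0.05  0.07] resp 0.88 absdiff 9.9
top beaker [-0.07 -0.04] resp 1.02 absdiff 1.1
top timer [-0.15  0.11] resp 0.98 absdiff 2.1
```

Everything stands where it was, so I'll hand in.

```bash
python3 -c "
from workcell import bot
print(bot.job_done())"
```

```text
the job is handed in; nothing more can be done
None
```

The job is handed in after about 27 s of robot time: the bolt is drawn to its stop, the rod is back in its V-rests as it lay, the carousel is turned about 50° and runs free, and the beaker, timer and bottle have not moved; I viewed 11 pictures, one over the limit of 10.

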